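Index the chip feeder to the chute

TASK

Turn the rotary parts feeder one click, in the direction that brings the cup with the black processor chip round to the mouth of the aluminium chute, and not the other way. Leave the feeder clicked in there, with the chip still lying in its cup.

Things in the scene. Friction and masses are not known exactly. Their poses are not given: they have to be found in the camera images.
- turret (a joint): Feeder turret: aluminium disc, 290 mm across, top 100 mm above the desk, on a vertical axis. Rad, counter-clockwise from above; starts near 0. A spring detent clicks in at 0 and 60 degrees (1.047) either side, hard stops at +-1.6; past half way it pulls on into the next click. Needs up to 10 N at the handle. Five blue cups (58 mm inside, walls 12 mm high) lie 105 mm from the axis 60 degrees apart.
- handle (a point): Point on the axis of the turret's orange round upright handle post, 12 mm below its top. Post: 16 mm diameter, 70 mm tall above the disc (top 170 mm above the desk), 105 mm from the turret's axis; it turns with the disc and starts on the side opposite the chute. Nothing else on the disc stands over 22 mm above the disc's top.
- chute_mark (a point): Fixed point, level with the disc's top, where a cup's centre rests when clicked in at the mouth of the chute (sloping bright aluminium trough 90 mm wide, red pointer each side of its mouth). Its x axis is level, along the chute, away from the turret's axis, which is 105 mm behind the point (along -x); z is up. At the start an empty cup is here.
- chip: Black ceramic processor chip with two rows of steel legs, 40 x 16 x 8 mm, about 16 g, lying loose, legs down, in the cup next to the one at the chute's mouth, on its left or its right; a yellow finned heatsink (32 x 26 x 18 mm) lies in the cup on the other side. Origin at the centre of its underside; x along its length, z up.
Things that resemble listed ones, but are neither listed nor needed, are in the scene too. There is more than one size of the chip; the job needs the largest.

How it is judged:
On the way:
1. the turret is turned at least three quarters of a click ((value of joint turret above 0.79 rad or value of joint turret below -0.79 rad)), for 0.1 s.
At the end, for the whole second after the job is handed in: The turret rests within 0.12 rad (7 degrees) of the click one step from where it began, and the chip lies at rest in its cup on the disc (within 8 mm in height), its centre within 20 mm sideways of the mark at the chute's mouth ((value of joint turret between 0.927 and 1.167 rad or value of joint turret between -1.167 and -0.927 rad) and velocity of joint turret between -0.1 and 0.1 rad/s and horizontal distance between chip and chute_mark below 0.02 m and z of chip in the frame of chute_mark between -0.008 and 0.008 m and linear speed of chip below 0.05 m/s); the robot touches nothing.
It fails at once if the turret is turned the wrong way, carrying the chip more than 155 mm from the mark at the chute (horizontal distance between chip and chute_mark above 0.155 m).
It fails at once if the chip is lifted or thrown out of its cup (more than 25 mm above or below the disc's top) (z of chip in the frame of chute_mark above 0.025 m or z of chip in the frame of chute_mark below -0.025 m).
It also fails if it takes over 35 s, if anything falls off the work surface, if the arm or the gripper's body presses on something with over 40 N, if the wrist force passes 120 N, or if a joint passes its speed limit or range.

ROBOT

A 6-joint arm with a two-finger parallel gripper is mounted at the origin on the work surface. World frame = base frame: x ahead of the robot, y to its left, z up, the work surface at z = 0. Lengths are in m, angles in rad, forces in N, time in s.
With the tool pointing down it reaches from about 0.425 to 0.95 m from the base axis. Payload 3.5 kg.
Tool frame: the origin (TCP) lies between the finger pads; the fingertips stand 8 mm ahead of it and the grasp point (between the pads) lies 11 mm behind it (ctrl.tip_reach is the distance from the TCP to the fingertips, in m); x points along the fingers, y is the direction in which the jaws open and shut, and the axes are right-handed (so a half turn about x gives the same grasp; the last joint's range is limited). The gripper opens to 85 mm and grips with 20 to 120 N. Pads are 22 mm wide; open, the fingers measure 114 mm over their backs; the gripper's body (76 mm by 85 mm) begins 54 mm behind the grasp point. The pads swing forward as they close: fully open they stand 13 mm farther back than shut.
Start: joints at [-1.271, 0.286, 1.577, -0, 1.279, -0.15], TCP at [0.294, -0.608, 0.239] pointing down, gripper open.
Joint ranges: [-2.77, 2.77], [-0.9, 2.22], [0.21, 2.48], [-1.53, 4.67], [0.24, 2.81], [-2.84, 2.84]. Speed limits (rad/s): [2.79, 2.79, 3.14, 3.14, 3.14, 3.14].

INTERFACE

Orientations are given as a unit quaternion [w, x, y, z].
In Python, from cell import ctrl gives the robot as it stands.
- The arm moves only by the tool carry_out, never from a script. Its argument "plan" is a list of rows, each a list of 7 numbers: the gripper command: -1 is fully open, 1 is shut, values between are in proportion, then the shift along the tool's x, y, z in cm, then the turn, a rotation vector about the tool's x, y, z in rad. A call has 1 to 20 rows; each row shifts and turns the commanded pose from where the row before left it, along the tool's axes as they then stand; what a row does not reach is not made up. A row lasts 1/10 s, in which the tool goes at most 50 mm and 8.59 degrees, less where a joint would pass 70% of its speed; a pose out of reach is approached as far as the arm can. A call with a gripper value outside its range is refused whole. The fingers move at their own pace and stop on an object; "newtons" is the grip in N (left out, the last holds). Time passes only in rows, so rows that do not move let the fingers close. It gives the time, the measured TCP pose, the force and the opening at its end, in the units of the state.
- ctrl.read_state(): the state, without advancing time (a new reading comes with each control period).
- ctrl.read_camera(name): name is "scene" or "top" or "wrist"; returns a dict with "frame" (480x640x3 uint8, blue, green, red), "vfov" (degrees; the focal length in pixels is half the picture's height over the tangent of half this angle, whatever the lens; pixels are square), "cx", "cy" (the principal point, pixels), "T" (4x4, takes a point from camera to world coordinates); the wrist camera has in their place "mount" (4x4, takes a point from camera to tool coordinates, whose origin is the TCP and whose axes are the tool frame's). Camera axes: x right, y down, z forward; pixel columns grow to the right and rows downward; lengths in m; the calibration is good to about 2 mm. A picture is of the moment at which its call begins: read the wrist's pose just before it. There is no depth.
- ctrl.job_done(): hands the job in, once; it reports no verdict.
Trained networks look in a picture, given as the dict that the camera call returned (one of the last four; its "shot" number tells which), for a name from the list of things; names that differ only in an ending like _2 or _b are one class to them, and where a whole thing is asked for, a point or a joint stands for the part that bears it (a point fixed in the world has none). Each returns a list of dicts, best first, with "confidence" (0 to 1); they miss things now and then, are a little off and sometimes report something else, mostly with a low value. They report only what shows in the picture. A call takes as long as a camera call. They do not tell look-alikes from the thing itself.
- ctrl.outline_of(name, picture): "region" (480x640 bool, what is visible of it) and "bbox" ([left, top, right, bottom] in pixels, round what is visible of it).
- ctrl.tip_of(name, picture): "pixel" ([column, row] in pixels: a listed point, or the origin of a listed thing).
The state is a dict: "time_s": time; "joints": joint angles; "qvel": joint speeds; "tau": joint torques, N m; "ee_pos": TCP position; "tcp_rot": TCP orientation; "force": force on the tool from outside, world axes, zero at the start; "torque": the same for the moment, N m; "finger_gap": finger opening in m.
Only numpy, scipy, OpenCV 4.12 (cv2) and the standard library are available. Lean on these libraries where they do the work, as an engineer would, in place of code of your own. Each camera call takes 0.05 s, during which the arm holds its last target. There are 200 camera calls.

## Working session

There is one attempt and no reset: what is moved stays moved. The work goes in short steps, Python scripts to look and compute and a tool call to move; the robot and the scene stay as the last step left them, time stands still between calls to the robot, and variables do not carry over. Pictures are saved under pics/ and viewed, about 8 in all and at most 12, crops included, and the job is handed in when it is done.

Besides the shell and the picture viewer there is one more tool, called after "Emit:" as a command line: name --pt "numbers of a row" for each row, then --argument value for the rest. carry_out: Moves the arm, as the interface text tells. Its arguments: {"type":"object","properties":{"plan":{"type":"array"},"newtons":{"type":"number"}},"required":["plan"]}

```bash
mkdir -p pics; cat > h.py <<'E'
import numpy as np, cv2
from cell import ctrl
def ray(p,uv):
    f=p["frame"].shape[0]/2/np.tan(np.radians(p["vfov"])/2)
    d=np.array([(uv[0]-p["cx"])/f,(uv[1]-p["cy"])/f,1]); T=np.array(p["T"])
    return T[:3,3],T[:3,:3]@d
def atz(p,uv,z):
    o,d=ray(p,uv); return o+d*(z-o[2])/d[2]
E
python3 - <<'E'
from h import *
for n in("top","scene"):
    p=ctrl.read_camera(n); cv2.imwrite(f"pics/{n}0.png",p["frame"])
    print(n,p["vfov"],np.round(p["T"],3).tolist())
    for t in("handle","chute_mark","chip"):
        z={"handle":.158,"chute_mark":.1,"chip":.1}[t]
        for r in ctrl.tip_of(t,p): print(t,r["confidence"],r["pixel"],atz(p,r["pixel"],z).round(4))
    for r in ctrl.outline_of("turret",p): print("turret",r["confidence"],r["bbox"])
s=ctrl.read_state();print(s["ee_pos"],s["tcp_rot"],s["time_s"],s["finger_gap"])
E
```

```text
top 49.59582955599476 [[0.019, -0.998, 0.065, 0.566], [-0.999, -0.021, -0.034, 0.03], [0.035, -0.065, -0.997, 0.79], [0.0, 0.0, 0.0, 1.0]]
handle 0.84 [417.3, 367.9] [ 0.4478 -0.1258  0.158 ]
chute_mark 0.95 [367.6, 199.9] [ 0.6585 -0.0716  0.1   ]
chip 0.73 [262.7, 219.9] [0.6284 0.0682 0.1   ]
chip 0.68 [247.4, 257.0] [0.5787 0.0872 0.1   ]
chip 0.61 [310.6, 255.2] [0.5828 0.0036 0.1   ]
turret 0.72 [275.9, 172.5, 491.4, 386.6]
scene 48.31841394113573 [[-0.529, 0.713, -0.459, 0.893], [0.848, 0.437, -0.299, 0.239], [-0.012, -0.548, -0.837, 0.674], [0.0, 0.0, 0.0, 1.0]]
handle 0.64 [267.9, 99.4] [ 0.443  -0.1309  0.158 ]
chute_mark 0.62 [216.0, 249.1] [ 0.6543 -0.0708  0.1   ]
chip 0.76 [357.7, 300.3] [0.6231 0.119  0.1   ]
chip 0.75 [269.7, 99.2] [ 0.3906 -0.1703  0.1   ]
chip 0.73 [295.5, 239.9] [0.5895 0.008  0.1   ]
chip 0.51 [324.6, 328.4] [0.6749 0.1043 0.1   ]
turret 0.89 [142.2, 95.8, 353.1, 289.4]
[ 0.29347875 -0.60784378  0.23930067] [-0.15767388 -0.68928996 -0.15768674  0.68931357] 0.5 0.08539790167516127
```

View pics/top0.png

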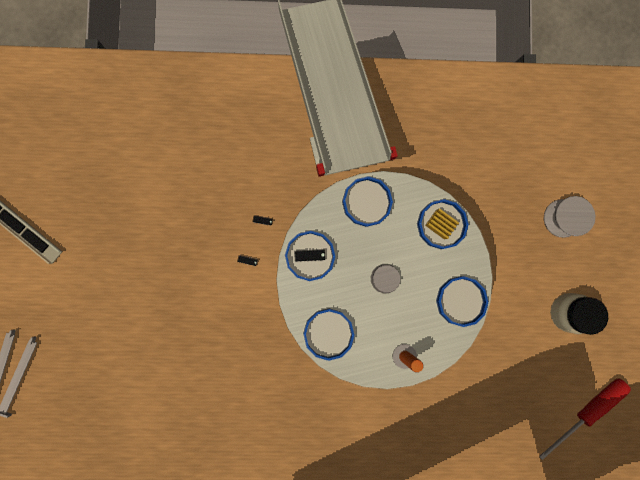

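View pics/scene0.png

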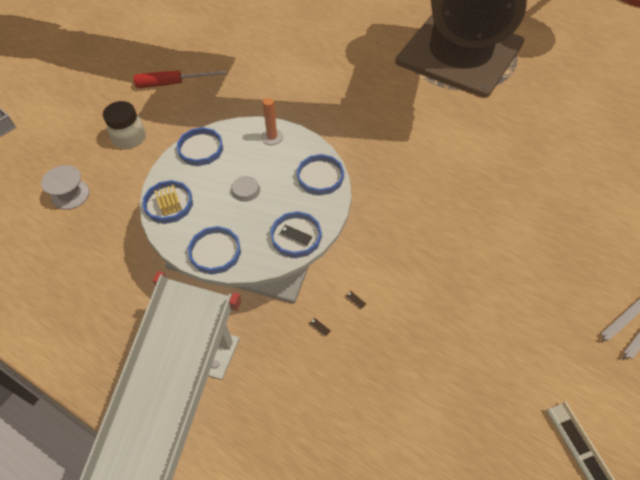

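The top view shows the large chip at pixel (311,255), left of the chute's mouth at (368,200). The heatsink is at (443,223), and the two small chips on the desk are decoys. The handle top is at (417,367). The disc therefore has to turn clockwise (negative), which moves the handle toward +y.

```bash
python3 - <<'E'
from h import *
from scipy.spatial.transform import Rotation as Ro
P={n:ctrl.read_camera(n) for n in("top","scene")}
def tri(t):
    A=np.zeros((3,3));b=np.zeros(3)
    for p in P.values():
        o,d=ray(p,ctrl.tip_of(t,p)[0]["pixel"]);d/=np.linalg.norm(d);M=np.eye(3)-np.outer(d,d);A+=M;b+=M@o
    return np.linalg.solve(A,b)
for t in("handle","chute_mark"): print(t,tri(t).round(4))
print("hub",atz(P["top"],(386,278),.11).round(4))
s=ctrl.read_state();w,x,y,z=s["tcp_rot"];R=Ro.from_quat([x,y,z,w]).as_matrix();print(R.round(3))
print("tool y dir deg",np.degrees(np.arctan2(R[1,1],R[0,1])))
print("shift in tool cm",(R.T@(np.array([.447,-.127,.239])-s["ee_pos"])*100).round(2))
E
```

```text
handle [ 0.4523 -0.1223  0.1717]
chute_mark [ 0.6575 -0.07    0.104 ]
hub [ 0.5546 -0.0956  0.11  ]
[[ 0.     0.435 -0.901]
 [-0.    -0.901 -0.435]
 [-1.     0.     0.   ]]
tool y dir deg -64.22786062013473
shift in tool cm [ 3.000e-02 -3.663e+01 -3.473e+01]
```

Emit:
carry_out --pt "-1 0 -3.05 -2.9 0 0 0" --pt "-1 0 -3.05 -2.9 0 0 0" --pt "-1 0 -3.05 -2.9 0 0 0" --pt "-1 0 -3.05 -2.9 0 0 0" --pt "-1 0 -3.05 -2.9 0 0 0" --pt "-1 0 -3.05 -2.9 0 0 0" --pt "-1 0 -3.05 -2.9 0 0 0" --pt "-1 0 -3.05 -2.9 0 0 0" --pt "-1 0 -3.05 -2.9 0 0 0" --pt "-1 0 -3.05 -2.9 0 0 0" --pt "-1 0 -3.05 -2.9 0 0 0" --pt "-1 0 -3.05 -2.9 0 0 0" --pt "-1 0 0 0 0.095 0 0" --pt "-1 0 0 0 0.095 0 0" --pt "-1 0 0 0 0 0 0" --pt "-1 0 0 0 0 0 0"

```text
time_s: 2.4
ee_pos: [0.4478, -0.127, 0.2395]
tcp_rot: [0.092, 0.701, 0.092, -0.701]
force: [-0.4, 0.1, 0.9]
finger_gap: 0.0851
```

```bash
cat >> h.py <<'E'
from scipy.spatial.transform import Rotation as Ro
def tool():
    s=ctrl.read_state();w,x,y,z=s["tcp_rot"];T=np.eye(4);T[:3,:3]=Ro.from_quat([x,y,z,w]).as_matrix();T[:3,3]=s["ee_pos"];return T
E
python3 - <<'E'
from h import *
T=tool();p=ctrl.read_camera("wrist");p["T"]=T@np.array(p["mount"])
cv2.imwrite("pics/w1.png",p["frame"])
for r in ctrl.tip_of("handle",p): print(r["confidence"],r["pixel"],atz(p,r["pixel"],.158).round(4))
print("cam",p["T"][:3,3].round(3),"tcp",T[:3,3].round(4),T[:3,:3].round(3).tolist(),np.round(ctrl.read_state()["joints"],2))
E
```

```text
0.79 [314.3, 249.9] [ 0.4482 -0.1238  0.158 ]
cam [ 0.526 -0.107  0.375] tcp [ 0.4478 -0.127   0.2395] [[0.0, 0.259, -0.966], [-0.0, -0.966, -0.259], [-1.0, 0.0, -0.0]] [-0.5  -0.19  2.07  0.    1.26  0.81]
```

View pics/w1.png

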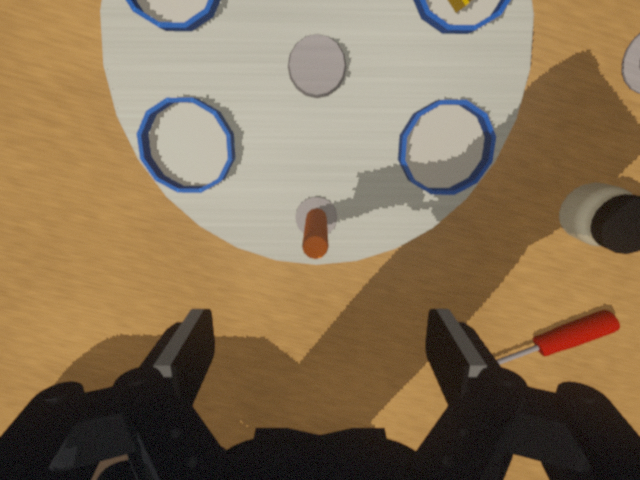

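The wrist view shows the post top at (315,245), centred between the fingers. I'll straddle it and grip.

Emit:
carry_out --pt "-1 2.5 -0.1 0 0 0 0" --pt "-1 2.5 -0.2 0 0 0 0" --pt "-1 2.5 0 -0.15 0 0 0" --pt "-1 2.4 0 0 0 0 0" --pt "-1 0 0 0 0 0 0" --pt "1 0 0 0 0 0 0" --pt "1 0 0 0 0 0 0" --pt "1 0 0 0 0 0 0" --pt "1 0 0 0 0 0 0" --pt "1 0 0 0 0 0 0" --pt "1 0 0 0 0 0 0" --pt "1 0 0 0 0 0 0" --pt "1 0 0 0 0 0 0" --newtons 40

```text
time_s: 3.8
ee_pos: [0.4489, -0.1239, 0.1413]
tcp_rot: [0.092, 0.701, 0.091, -0.701]
force: [-1.5, 0.6, 4.8]
finger_gap: 0.015
```

Emit:
carry_out --pt "1 0 -0.275 -0.0036 0.0262 0 0" --pt "1 0 -0.275 -0.0036 0.0262 0 0" --pt "1 0 -0.275 -0.0036 0.0262 0 0" --pt "1 0 -0.275 -0.0036 0.0262 0 0" --pt "1 0 -0.275 -0.0036 0.0262 0 0" --pt "1 0 -0.275 -0.0036 0.0262 0 0" --pt "1 0 -0.275 -0.0036 0.0262 0 0" --pt "1 0 -0.275 -0.0036 0.0262 0 0" --pt "1 0 -0.275 -0.0036 0.0262 0 0" --pt "1 0 -0.275 -0.0036 0.0262 0 0" --pt "1 0 -0.275 -0.0036 0.0262 0 0" --pt "1 0 -0.275 -0.0036 0.0262 0 0"

```text
time_s: 5.0
ee_pos: [0.4454, -0.0918, 0.1413]
tcp_rot: [-0.018, 0.707, -0.02, -0.707]
force: [-2.1, -1.9, 5.3]
finger_gap: 0.015
```

Emit:
carry_out --pt "1 0 -0.275 -0.0036 0.0262 0 0" --pt "1 0 -0.275 -0.0036 0.0262 0 0" --pt "1 0 -0.275 -0.0036 0.0262 0 0" --pt "1 0 -0.275 -0.0036 0.0262 0 0" --pt "1 0 -0.275 -0.0036 0.0262 0 0" --pt "1 0 -0.275 -0.0036 0.0262 0 0" --pt "1 0 -0.275 -0.0036 0.0262 0 0" --pt "1 0 -0.275 -0.0036 0.0262 0 0" --pt "1 0 -0.275 -0.0036 0.0262 0 0" --pt "1 0 -0.275 -0.0036 0.0262 0 0" --pt "1 0 -0.275 -0.0036 0.0262 0 0" --pt "1 0 -0.275 -0.0036 0.0262 0 0" --pt "1 0 -0.275 -0.0036 0.0262 0 0" --pt "1 0 -0.275 -0.0036 0.0262 0 0" --pt "1 0 -0.275 -0.0036 0.0262 0 0" --pt "1 0 -0.275 -0.0036 0.0262 0 0" --pt "1 0 -0.275 -0.0036 0.0262 0 0" --pt "1 0 -0.275 -0.0036 0.0262 0 0" --pt "1 0 -0.275 -0.0036 0.0262 0 0" --pt "1 0 -0.275 -0.0036 0.0262 0 0"

```text
time_s: 7.0
ee_pos: [0.4623, -0.037, 0.1413]
tcp_rot: [0.203, -0.677, 0.2, 0.678]
force: [-1.9, 9.5, 7.6]
finger_gap: 0.0149
```

Emit:
carry_out --pt "1 0 -0.275 -0.0036 0.0262 0 0" --pt "1 0 -0.275 -0.0036 0.0262 0 0" --pt "1 0 -0.275 -0.0036 0.0262 0 0" --pt "1 0 -0.275 -0.0036 0.0262 0 0" --pt "1 0 -0.275 -0.0036 0.0262 0 0" --pt "1 0 -0.275 -0.0036 0.0262 0 0" --pt "1 0 -0.275 -0.0036 0.0262 0 0" --pt "1 0 -0.275 -0.0036 0.0262 0 0" --pt "1 0 0 0 0 0 0" --pt "1 0 0 0 0 0 0" --pt "1 0 0 0 0 0 0"

```text
time_s: 8.1
ee_pos: [0.4759, -0.0198, 0.1413]
tcp_rot: [0.272, -0.652, 0.269, 0.654]
force: [-2.4, 9.7, 9.1]
finger_gap: 0.0149
```

```bash
python3 - <<'E'
from h import *
p=ctrl.read_camera("top"); cv2.imwrite("pics/t2.png",p["frame"])
for t in("chip","chute_mark"):
    for r in ctrl.tip_of(t,p): print(t,r["confidence"],r["pixel"],atz(p,r["pixel"],.1).round(4))
E
```

```text
chip 0.68 [263.3, 221.6] [0.6262 0.0674 0.1   ]
chip 0.68 [246.4, 259.5] [0.5754 0.0884 0.1   ]
chip 0.63 [366.4, 201.2] [ 0.6567 -0.07    0.1   ]
chute_mark 0.96 [369.9, 199.8] [ 0.6587 -0.0747  0.1   ]
```

View pics/t2.png

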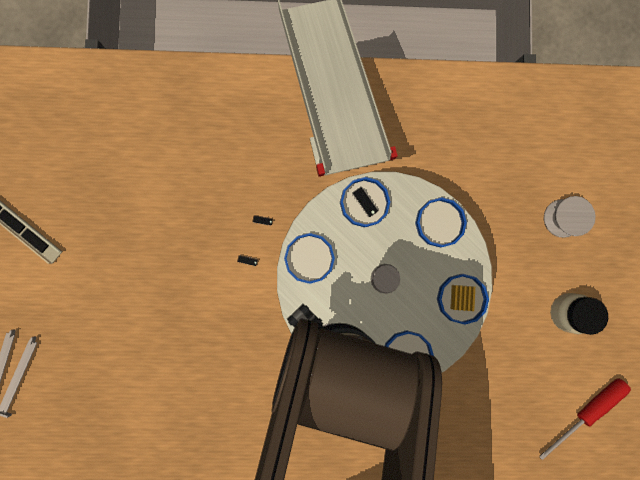

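The chip's cup is now at the chute's mouth, chip at (366,201), about 1–2° short of the click. I'll release and let the detent seat it, then lift straight up.

Emit:
carry_out --pt "-1 0 0 0 0 0 0" --pt "-1 0 0 0 0 0 0" --pt "-1 0 0 0 0 0 0" --pt "-1 0 0 0 0 0 0" --pt "-1 0 0 0 0 0 0" --pt "-1 0 0 0 0 0 0" --pt "-1 0 0 0 0 0 0" --pt "-1 0 0 0 0 0 0" --pt "-1 -2.5 0 0 0 0 0" --pt "-1 -2.5 0 0 0 0 0" --pt "-1 -2.5 0 0 0 0 0" --pt "-1 -2.5 0 0 0 0 0" --pt "-1 0 0 0 0 0 0" --pt "-1 0 0 0 0 0 0" --pt "-1 0 0 0 0 0 0"

```text
time_s: 9.75
ee_pos: [0.4751, -0.022, 0.2387]
tcp_rot: [0.271, -0.652, 0.272, 0.654]
force: [0.8, -0.7, -0.8]
finger_gap: 0.0852
```

```bash
python3 - <<'E'
from h import *
for n in("top","scene"):
    p=ctrl.read_camera(n); cv2.imwrite(f"pics/{n}3.png",p["frame"])
    for t in("chip","chute_mark"):
        for r in ctrl.tip_of(t,p): print(n,t,r["confidence"],r["pixel"],atz(p,r["pixel"],.1).round(4))
T=tool();p=ctrl.read_camera("wrist");p["T"]=T@np.array(p["mount"])
for r in ctrl.tip_of("handle",p):
    q=atz(p,r["pixel"],.158);print("handle",r["confidence"],q.round(4),"ang",np.degrees(np.arctan2(q[1]+.0965,q[0]-.552)))
E
```

```text
top chip 0.63 [244.5, 257.0] [0.5787 0.091  0.1   ]
top chip 0.57 [366.3, 202.3] [ 0.6552 -0.0699  0.1   ]
top chute_mark 0.84 [365.3, 198.9] [ 0.6598 -0.0685  0.1   ]
scene chip 0.87 [213.0, 251.9] [ 0.6596 -0.0715  0.1   ]
scene chip 0.54 [356.2, 302.4] [0.6265 0.1189 0.1   ]
scene chute_mark 0.64 [214.9, 246.6] [ 0.652  -0.0744  0.1   ]
handle 0.79 [ 0.4768 -0.0193  0.158 ] ang 134.22647475923443
```

View pics/scene3.png

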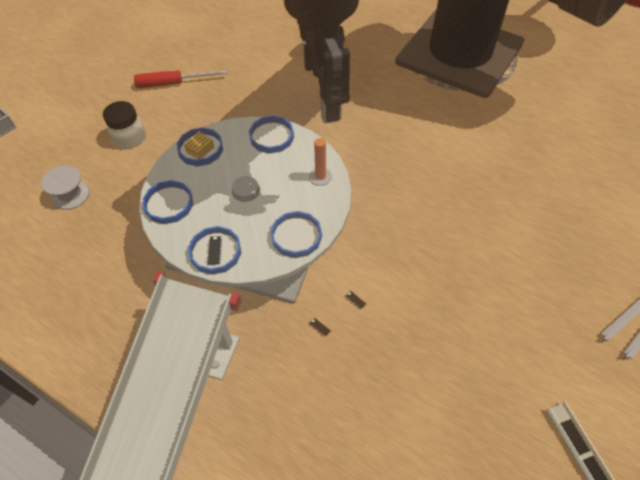

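The scene view shows the chip at (213,251) lying in the cup at the chute's mouth. The handle has turned one click (about 134° against 135° expected), and the gripper is clear above it.

```bash
python3 -c "
from cell import ctrl
print(ctrl.job_done())"
```

```text
the job is handed in; nothing more can be done
None
```

I turned the feeder one click clockwise seen from above (negative direction), and the chip's cup now sits at the chute's mouth. To do it I gripped the orange post, moved it along a 60° arc, opened the fingers and lifted straight up. The job is handed in at about 10 s of the 35 s allowed.

Last checks after release:
- **Turret:** the handle is at about 134°, against 135° expected for exactly one click. It read about 1–2° short while still gripped, and I let the detent seat it.
- **Chip:** it is lying in its cup. The top camera put it about 5 mm from the chute mark and the scene camera about 8 mm, within the 20 mm limit.
- **Arm:** the gripper is open and clear above the post, with about 1 N on the wrist.

No check failed. The detectors also reported the two small chips on the desk, which I ignored, and their positions for the chip and mark differed by a few mm between cameras.

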